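Fold open the bolt cupboard and slide the stock bin home

ROBOT

A 6-joint arm with a two-finger parallel gripper is mounted at the origin on the work surface. World frame = base frame: x ahead of the robot, y to its left, z up, the work surface at z = 0. Lengths are in m, angles in rad, forces in N, time in s.
With the tool pointing down it reaches from about 0.4 to 0.825 m from the base axis. Payload 7 kg.
Tool frame: the origin (TCP) lies midway between the tips of the shut fingers; the grasp point (between the pads) lies 19 mm behind it; z points along the fingers, x is the direction in which the jaws open and shut, and the axes are right-handed (so a half turn about z gives the same grasp; the last joint's range is limited). The gripper opens to 88 mm and grips with 3 to 60 N. Pads are 19 mm wide; open, the fingers measure 130 mm over their backs; the gripper's body (78 mm by 193 mm) begins 47 mm behind the grasp point.
Start: joints at [-1.033, 0.359, 0.012, 0, -1.224, -0.288], TCP at [0.167, -0.654, 0.227] pointing down, gripper open.
Joint ranges: [-3.07, 3.07], [-1.43, 2.12], [-1.02, 1.25], [-3.03, 1.67], [-3.05, -0], [-3.03, 3.03]. Speed limits (rad/s): [2.39, 2.39, 3.01, 3.14, 3.14, 3.14].

INTERFACE

Orientations are given as a unit quaternion [x, y, z, w].
In Python, from station import state, camera, hand_in gives the robot as it stands. The module is installed in compiled form; this text tells all that it offers.
- The arm moves only by the tool jog_arm, never from a script. Its argument "increments" is a list of rows, each a list of 3 entries, a list of its own where there are three numbers: the opening, from -1 (shut) to 1 (fully open), then the shift along the world's x, y, z in m, then the turn about the world's z in rad. A call has 1 to 5 rows; each row is the pose to reach, as a shift and turn from the pose commanded when the call began; what a row does not reach only later rows make up. A row lasts 1/12 s, in which the tool goes at most 41.7 mm and 7.16 degrees, less where a joint would pass 70% of its speed; a pose out of reach is approached as far as the arm can. A call with a gripper value outside its range is refused whole. The fingers move at their own pace and stop on an object; the grip force is fixed at half the most. Time passes only in rows, so rows that repeat a pose let the fingers close. It gives the time, the measured TCP pose, the force and the opening at its end, in the units of the state.
- state(): the state, without advancing time (a new reading comes with each control period).
- camera(name): name is "scene" or "top" or "wrist"; returns a dict with "pixels" (400x640x3 uint8, red, green, blue), "depth" (400x640 float32, m along the optical axis (not along the pixel's ray), 0 where there is no reading), "fx", "fy", "cx", "cy" (pixels), "dist_coeffs" ([k1, k2, p1, p2, k3] as OpenCV has them; the pictures are not rectified), "origin" and "orientation" of the camera in the world; the wrist camera has in their place "hand_eye" (4x4, takes a point from camera to tool coordinates, whose origin is the TCP and whose axes are the tool frame's). Camera axes: x right, y up, looking along -z (the intrinsics and any distortion apply to the point x, -y, -z); pixel columns grow to the right and rows downward; lengths in m; the calibration is good to about 2 mm. A picture is of the moment at which its call begins: read the wrist's pose just before it.
- hand_in(): hands the job in, once; it reports no verdict.
The state is a dict: "time_s": time; "qpos": joint angles; "qvel": joint speeds; "tau": joint torques, N m; "ee_pos": TCP position; "tool_rot": TCP orientation; "contact_force": force on the tool from outside, world axes, zero at the start; "wrist_torque": the same for the moment, N m; "gripper_width": finger opening in m.
Only numpy, scipy, OpenCV 4.12 (cv2) and the standard library are available. Lean on these libraries where they do the work, as an engineer would, in place of code of your own. Each camera call takes 0.05 s, during which the arm holds its last target.

TASK

Pull the blue cupboard's bifold door by its bar handle until both panels are fully folded against the hinge side. Then push the yellow stock bin across the bench, sliding it without lifting it, straight into the empty bay until it is fully home against the back, and leave the door folded open. Do not disturb the grey bin in the other bay or the spanner, bottle and carton on the bench.

Things in the scene. Friction and masses are not known exactly. Their poses are not given: they have to be found in the camera images.
- cupboard: Fixed blue steel cupboard on the bench, no floor, 270 wide (y), 110 high mm. Origin: on the bench, mid-width; own -x points out of the front. Side walls' inner faces y = +120, -120, front ends x = -76. Roof front edge x = -62; back wall's inner face x = +63; divider y = -4 to 0, front end x = -52. Bay y 0..120 holds the grey bin; bay y -120..-4 is empty. A flush track crosses the front.
- door (a joint): Door angle a (rad): 0 shut, stop 1.42 (panels folded together, sticking out of the front on the +y side). First panel runs jamb hinge to fold, lead panel fold to free end; each turns by a, in opposite senses. Friction 1-2 N at the handle; stays where left. Past about 0.6 rad it opens on by moving the handle towards the jamb or pressing the lead panel's outer face.
- jamb_hinge (a point): Foot of the first panel's fixed vertical hinge axis: cupboard x = -78, y = +119 mm. Axes are the cupboard's. Each panel is 119 mm wide, 12 mm thick, top 108 mm high; the hinge axes run along the panels' inner faces. The lead panel's free end slides along the line cupboard x = -78.
- fold (a point): Foot of the fold hinge between the panels, 119 mm from the jamb hinge: at angle a it is at cupboard x = -78 - 119 sin a, y = 119 - 119 cos a (mm). Its axes are the lead panel's: the cupboard's turned by +a about z, the panel lying along -y, its outer face at x = -12 mm.
- handle: Aluminium D handle on the lead panel. Origin: middle of its horizontal bar, 90 mm above the bench, at x = -54, y = -41 mm from the fold in the lead panel's axes. Bar along y, round, 10 mm thick, 42 mm off the panel face; legs at its ends, 76 mm apart. The hole inside the D is 37 x 66 mm, open from above and below.
- stock_bin: Loose yellow open-topped bin holding bolts, 130 long (x) x 100 wide (y) x 85 high mm, 4 mm walls, filled with bolts to about 60 mm, about 0.6 kg. Origin: centre of its underside. Its own -x face has the blank white label; its +x face is to go in first. It starts on the bench in front of the cupboard, outside the door's sweep, askew.
- bay_home (a point): Point on the bench in the empty bay where the bin's origin is when the bin is fully home (its +x face against the back wall) and centred; axes are the cupboard's (+x points into the bay). The bay is 116 mm wide, so the bin has 8 mm on each side. When home the bin's label face stands 5 mm proud of the roof's front edge.
- neighbour_bin: Loose grey bin of the same size, already home in the bay beside the hinge jamb. Origin: centre of its underside. Leave it alone.
- spanner: Loose spanner, 170 mm long, lying on the bench. Leave it alone.
- oil_bottle: Loose white bottle with a red cap, 60 mm across, 150 mm tall. Origin: centre of its underside. Leave it alone.
- carton: Loose cardboard carton 90 x 120 x 60 mm high. Origin: centre of its underside. Leave it alone.

How it is judged:
On the way, in this order (a step that is already met when the one before it is completed fails the run):
1. the door is being pulled open by its handle: past 0.3 rad with the fingers on the handle (value of joint door above 0.3 rad and contact force between the fingers and handle above 0.3 N).
2. the door is folded open past 1.2 rad (value of joint door above 1.2 rad), for 0.2 s.
At the end, for the whole second after the job is handed in: The door is still folded open past 1.2 rad and at rest; the yellow bin stands flat on the bench inside the empty bay, within 10 mm of fully home and within 10 mm of the bay's centre, square to the cupboard within 0.12 rad, at rest (value of joint door above 1.2 rad and x of stock_bin in the frame of bay_home above -0.01 m and y of stock_bin in the frame of bay_home between -0.01 and 0.01 m and angle between the x axis of stock_bin and the x axis of cupboard, either way round below 0.12 rad and angle between stock_bin's own z axis and vertical below 0.06 rad and height (world z) of stock_bin below 0.006 m and linear speed of stock_bin below 0.01 m/s and velocity of joint door below 0.05 rad/s); the robot touches nothing.
It fails at once if the yellow bin is lifted more than 25 mm or tipped more than 0.3 rad (height (world z) of stock_bin above 0.025 m or angle between stock_bin's own z axis and vertical above 0.3 rad).
It fails at once if the grey bin, spanner, bottle or carton is moved more than 20 mm (distance of any of neighbour_bin, spanner, oil_bottle, carton from where it was at the start of the episode above 0.02 m).
It also fails if it takes over 64 s, if anything falls off the work surface, if the arm or the gripper's body presses on something with over 40 N, if the wrist force passes 120 N, or if a joint passes its speed limit or range.

## Working session

There is one attempt and no reset: what is moved stays moved. The work goes in short steps, Python scripts to look and compute and a tool call to move; the robot and the scene stay as the last step left them, time stands still between calls to the robot, and variables do not carry over. Pictures are saved under pics/ and viewed, and the job is handed in when it is done.

Besides the shell and the picture viewer there is one more tool, called after "Emit:" as name(argument=value, ...) on one line, values as JSON. jog_arm: Moves the arm, as the interface text tells. Its arguments: {"type":"object","properties":{"increments":{"type":"array"}},"required":["increments"]}

```bash
mkdir -p pics
cat > h.py <<'E'
import numpy as np, cv2
from scipy.spatial.transform import Rotation as R
from station import state, camera, hand_in
def grab(n,save=None):
    s=state(); c=camera(n)
    if 'hand_eye' in c:
        T=np.eye(4);T[:3,:3]=R.from_quat(s['tool_rot']).as_matrix();T[:3,3]=s['ee_pos'];T=T@np.array(c['hand_eye'])
    else:
        T=np.eye(4);T[:3,:3]=R.from_quat(c['orientation']).as_matrix();T[:3,3]=c['origin']
    c['T']=T
    if save: cv2.imwrite(save,c['pixels'][...,::-1])
    return c
def rays(c,uv):
    K=np.array([[c['fx'],0,c['cx']],[0,c['fy'],c['cy']],[0,0,1.]])
    p=cv2.undistortPoints(np.array(uv,float).reshape(-1,1,2),K,np.array(c['dist_coeffs'],float)).reshape(-1,2)
    d=np.c_[p[:,0],-p[:,1],-np.ones(len(p))]
    return c['T'][:3,3],d@c['T'][:3,:3].T
def plane(c,uv,z):
    o,d=rays(c,uv); t=(z-o[2])/d[:,2]; return o+d*t[:,None]
def cloud(c):
    H,W=c['depth'].shape; v,u=np.mgrid[:H,:W]
    o,d=rays(c,np.c_[u.ravel(),v.ravel()])
    return (o+d*c['depth'].reshape(-1,1)).reshape(H,W,3)
E
python3 - <<'E'
from h import *
for n in ['scene','top','wrist']:
    c=grab(n,f'pics/{n}0.png'); print(n,c['T'].round(3).tolist(),c['fx'],c['dist_coeffs'])
print(state())
E
```

```text
scene [[0.253, -0.594, 0.764, 1.812], [0.967, 0.143, -0.209, -0.362], [0.015, 0.792, 0.61, 1.076], [0.0, 0.0, 0.0, 1.0]] 502.1335642046382 [0.01543955 0.         0.         0.         0.        ]
top [[-0.095, 0.975, -0.198, 0.364], [-0.995, -0.093, 0.02, -0.002], [0.001, 0.199, 0.98, 1.017], [0.0, 0.0, 0.0, 1.0]] 378.95471050572917 [0.01869447 0.         0.         0.         0.        ]
wrist [[-0.248, -0.935, -0.253, 0.099], [0.969, -0.239, -0.066, -0.672], [0.001, -0.261, 0.965, 0.383], [0.0, 0.0, 0.0, 1.0]] 303.3897509445692 [-0.00981657  0.          0.          0.          0.        ]
{'time_s': 0.15, 'qpos': array([-1.03290919e+00,  3.59260707e-01,  1.12714014e-02, -2.56293936e-04,
       -1.22411465e+00, -2.88134762e-01]), 'qvel': array([ 0.00031952, -0.00174098,  0.0021685 ,  0.00174557, -0.00231464,
       -0.00030693]), 'tau': array([-1.92778425e-04, -5.83275640e+01,  2.93292350e+01,  7.00114265e+00,
        8.81729327e-03, -1.11140987e-04]), 'ee_pos': array([ 0.16673854, -0.65369507,  0.22581372]), 'tool_rot': array([ 6.13563436e-01,  7.89645153e-01,  3.50119904e-04, -5.65162524e-04]), 'contact_force': array([-0.76399987,  0.3968197 , -0.56787818]), 'wrist_torque': array([-0.00699514,  0.05326604,  0.01685073]), 'gripper_width': 0.08728628130430989}
```

View pics/scene0.png

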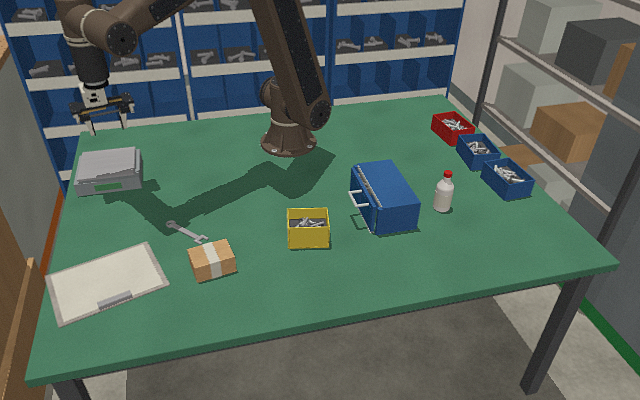

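View pics/top0.png

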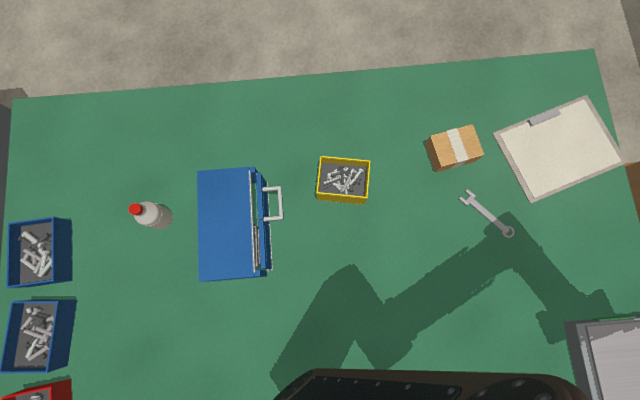

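The top view shows the cupboard at about (230,225) with its front facing image right (world -y) and the handle at (275,203). The yellow bin is at (343,180), the carton at (454,147), the spanner at (487,213) and the bottle at (150,213).

Run:
```python
from h import *
c=grab('top'); P=cloud(c); px=c['pixels'].astype(int); hsv=cv2.cvtColor(c['pixels'],cv2.COLOR_RGB2HSV)
x,y,z=P[...,0],P[...,1],P[...,2]
u=np.arange(640)[None,:]+0*z
roof=((z>.100)&(z<.118)&(u>180)&(u<300)&(hsv[...,0]>95)&(hsv[...,0]<125)&(hsv[...,1]>120))
r=cv2.minAreaRect(P[roof][:,:2].astype(np.float32)); print('roof',roof.sum(),r,P[roof][:,2].mean(),cv2.boxPoints(r))
n,l,st,ce=cv2.connectedComponentsWithStats(roof.astype(np.uint8)); print(st[1:][st[1:,4]>30])
k=1+np.argmax(st[1:,4]); q=P[l==k][:,:2].astype(np.float32); r=cv2.minAreaRect(q); print(r,cv2.boxPoints(r))
cnt=max(cv2.findContours((l==k).astype(np.uint8),0,2)[0],key=cv2.contourArea)
b=cv2.approxPolyDP(cnt,6,True)[:,0]; print(b.tolist(),plane(c,b,.11).round(4).tolist())
# handle
hd=((z>.07)&(z<.105)&(u>262)&(u<300)&(hsv[...,1]<60)&(hsv[...,2]>120)); print('handle',hd.sum(),P[hd].min(0),P[hd].max(0))
# bin
ye=(hsv[...,0]>20)&(hsv[...,0]<35)&(hsv[...,1]>130)&(u>300)&(u<390)&(z>.075)&(z<.095)
r=cv2.minAreaRect(P[ye][:,:2].astype(np.float32));print('bin',ye.sum(),r,P[ye][:,2].mean(),cv2.boxPoints(r))
# carton, bottle
m=(z>.05)&(z<.07)&(u>410)&(u<500)&(np.arange(400)[:,None]<180);r=cv2.minAreaRect(P[m][:,:2].astype(np.float32));print('carton',r)
m=(z>.12)&(u>110)&(u<190);print('bottle',P[m].mean(0))
cv2.imwrite('pics/top_c.png',cv2.resize(c['pixels'][130:300,180:400,::-1],None,fx=3.5,fy=3.5,interpolation=cv2.INTER_CUBIC))
c=grab('scene');cv2.imwrite('pics/sc_c.png',cv2.resize(c['pixels'][140:270,260:460,::-1],None,fx=4,fy=4,interpolation=cv2.INTER_CUBIC))
```

```text
roof 6360 ((0.519424557685852, 0.21859179437160492), (0.15810111165046692, 0.26974204182624817), 89.4062728881836) 0.10897174418260082 [[0.38374162 0.14094307]
 [0.6534692  0.1381479 ]
 [0.6551075  0.2962405 ]
 [0.3853799  0.29903567]]
[[ 197  167   69  114 6360]]
((0.519424557685852, 0.21859179437160492), (0.15810111165046692, 0.26974204182624817), 89.4062728881836) [[0.38374162 0.14094307]
 [0.6534692  0.1381479 ]
 [0.6551075  0.2962405 ]
 [0.3853799  0.29903567]]
[[254, 167], [197, 171], [199, 280], [260, 275], [251, 265], [249, 169], [256, 173], [265, 267]] [[0.6496, 0.1534, 0.11], [0.6526, 0.2942, 0.11], [0.3875, 0.2966, 0.11], [0.3851, 0.1543, 0.11], [0.4102, 0.174, 0.11], [0.6456, 0.166, 0.11], [0.6337, 0.1493, 0.11], [0.4024, 0.1415, 0.11]]
handle 249 [0.51618707 0.09266845 0.08797231] [0.6027776  0.14160044 0.09854263]
bin 353 ((0.6118707060813904, -0.06672418117523193), (0.1298752874135971, 0.10083848983049393), 78.70005798339844) 0.08280221471746665 [[ 0.5497046  -0.12052359]
 [ 0.64858836 -0.1402824 ]
 [ 0.6740368  -0.01292478]
 [ 0.57515305  0.00683405]]
carton ((0.6756049394607544, -0.37638404965400696), (0.09164120256900787, 0.12208814918994904), 10.951309204101562)
bottle [0.48010346 0.24743798 0.50666053]
```

View pics/top_c.png

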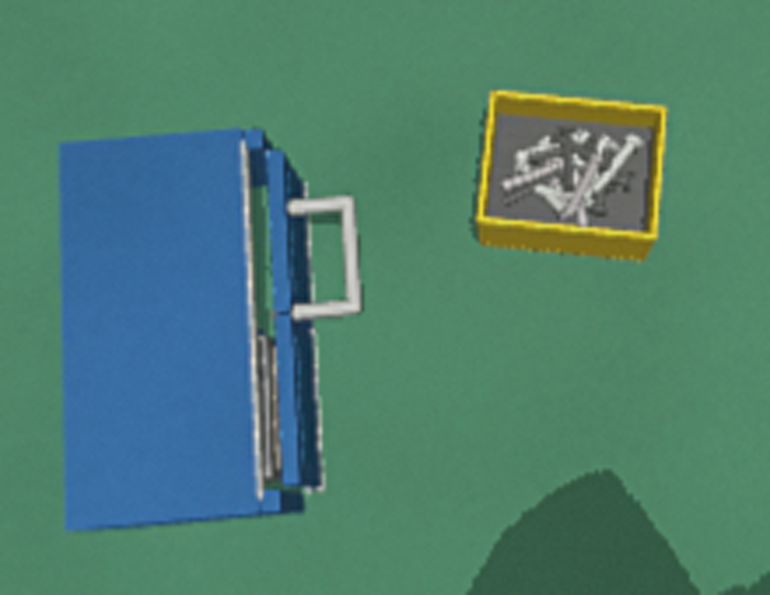

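View pics/sc_c.png

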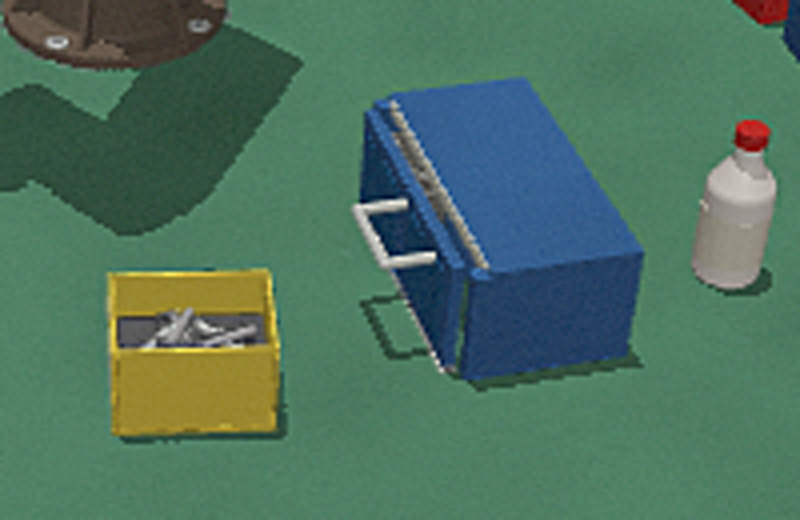

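Emit:
jog_arm(increments=[[-1,[0.09,0.17,0],0.33],[-1,[0.09,0.17,0],0.33],[-1,[0.09,0.17,0],0.33],[-1,[0.09,0.17,0],0.33],[-1,[0.09,0.17,0],0.33]])

```text
time_s: 0.67
ee_pos: [0.2576, -0.4812, 0.2266]
tool_rot: [0.475, 0.88, 0.0, 0.0]
contact_force: [1.1, -0.6, -0.2]
gripper_width: 0.0596
```

Emit:
jog_arm(increments=[[-1,[0.09,0.17,0],0.33],[-1,[0.09,0.17,0],0.33],[-1,[0.09,0.17,0],0.33],[-1,[0.09,0.17,0],0.33],[-1,[0.09,0.17,0],0.33]])

```text
time_s: 1.08
ee_pos: [0.3477, -0.3114, 0.2269]
tool_rot: [0.324, 0.946, 0.0, 0.001]
contact_force: [0.4, -0.1, -0.0]
gripper_width: 0.0266
```

Emit:
jog_arm(increments=[[-1,[0.09,0.17,0],0.33],[-1,[0.09,0.17,0],0.33],[-1,[0.09,0.17,0],0.33],[-1,[0.09,0.17,0],0.33],[-1,[0.09,0.17,0],0.33]])

```text
time_s: 1.5
ee_pos: [0.4381, -0.1411, 0.227]
tool_rot: [0.164, 0.987, 0.0, 0.001]
contact_force: [0.7, -1.1, 0.5]
gripper_width: 0.0008
```

Emit:
jog_arm(increments=[[-1,[0.09,0.17,0],0.32],[-1,[0.09,0.17,0],0.32],[-1,[0.09,0.17,0],0.32],[-1,[0.09,0.17,0],0.32],[-1,[0.09,0.17,0],0.32]])

```text
time_s: 1.92
ee_pos: [0.5282, 0.0292, 0.2266]
tool_rot: [0.004, 1.0, 0.0, 0.0]
contact_force: [0.6, -0.5, 1.1]
gripper_width: 0.0006
```

Run:
```python
from h import *
c=grab('wrist','pics/w1.png'); P=cloud(c); hsv=cv2.cvtColor(c['pixels'],cv2.COLOR_RGB2HSV)
s=state();print(s['ee_pos'],R.from_quat(s['tool_rot']).as_matrix()[:2,0],s['gripper_width'],s['qpos'])
x,y,z=P[...,0],P[...,1],P[...,2]
h=(z>.08)&(z<.1)&(hsv[...,1]<70)&(hsv[...,2]>110)&(x>.5)&(x<.62)&(y<.15)&(y>.08)
b=h&(y<.106)
print(h.sum(),b.sum(),P[b].mean(0) if b.any() else 0,P[b].min(0),P[b].max(0))
```

```text
[0.52998973 0.03128686 0.22628551] [-0.99996704  0.00802955] 0.00023718243339343898 [ 4.28707429e-01  1.20720686e-01 -3.05637267e-01  1.71079002e-04
 -1.14318709e+00 -4.36807689e-01]
10 10 [0.52875607 0.09545062 0.09287846] [0.5282232  0.09410476 0.09055948] [0.52928834 0.09708033 0.09437115]
```

View pics/w1.png

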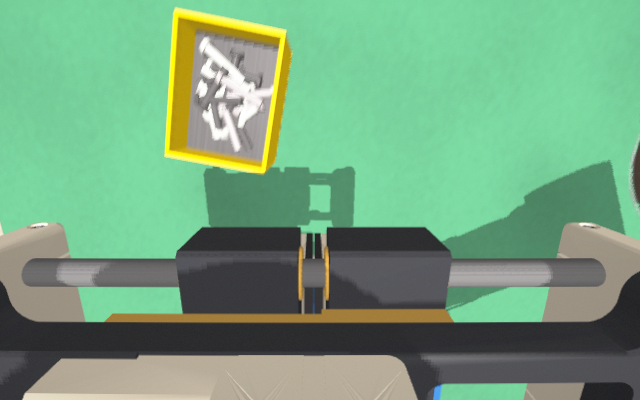

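The wrist view shows the yellow bin at (228,90) and the finger mounts at (178–450, 230–315). I'll check the shut fingers' true size before going into the D.

Run:
```python
from h import *
c=grab('wrist'); c['T']=np.array(c['hand_eye']); P=cloud(c)
print(c['T'].round(3).tolist())
for v in (235,245,255,280,300,318,330,360):
    print(v,[(u,(P[v,u]*1000).round().tolist()) for u in (60,150,185,240,295,314,335,440)])
c=grab('scene');cv2.imwrite('pics/s1.png',cv2.resize(c['pixels'][60:260,200:480,::-1],None,fx=2.8,fy=2.8,interpolation=cv2.INTER_CUBIC))
```

```text
[[1.0, -0.001, 0.001, 0.0], [-0.001, -0.965, -0.26, -0.071], [0.001, 0.26, -0.965, -0.158], [0.0, 0.0, 0.0, 1.0]]
235 [(60, [-81.0, -36.0, -68.0]), (150, [-221.0, 79.0, 225.0]), (185, [-175.0, 80.0, 228.0]), (240, [-21.0, -39.0, -77.0]), (295, [-5.0, -39.0, -77.0]), (314, [1.0, 79.0, 227.0]), (335, [6.0, -40.0, -78.0]), (440, [171.0, 79.0, 226.0])]
245 [(60, [-80.0, -33.0, -70.0]), (150, [-223.0, 94.0, 226.0]), (185, [-33.0, -40.0, -85.0]), (240, [-19.0, -40.0, -85.0]), (295, [-5.0, -39.0, -84.0]), (314, [1.0, 94.0, 227.0]), (335, [6.0, -40.0, -85.0]), (440, [33.0, -40.0, -85.0])]
255 [(60, [-80.0, -30.0, -70.0]), (150, [-226.0, 109.0, 227.0]), (185, [-32.0, -39.0, -89.0]), (240, [-18.0, -38.0, -89.0]), (295, [-4.0, -39.0, -89.0]), (314, [1.0, 65.0, 133.0]), (335, [5.0, -39.0, -90.0]), (440, [32.0, -38.0, -88.0])]
280 [(60, [-70.0, -28.0, -83.0]), (150, [-45.0, -28.0, -83.0]), (185, [-33.0, -31.0, -88.0]), (240, [-18.0, -32.0, -89.0]), (295, [-5.0, -32.0, -89.0]), (314, [0.0, -28.0, -82.0]), (335, [6.0, -32.0, -89.0]), (440, [32.0, -32.0, -89.0])]
300 [(60, [-81.0, -16.0, -73.0]), (1
[... 232 characters left out ...]
0]), (150, [-41.0, -23.0, -92.0]), (185, [-32.0, -23.0, -93.0]), (240, [-18.0, -24.0, -94.0]), (295, [-4.0, -24.0, -93.0]), (314, [0.0, -24.0, -94.0]), (335, [5.0, -24.0, -94.0]), (440, [31.0, -24.0, -93.0])]
330 [(60, [-56.0, -26.0, -101.0]), (150, [-35.0, -27.0, -102.0]), (185, [-28.0, -26.0, -101.0]), (240, [-16.0, -26.0, -101.0]), (295, [-4.0, -27.0, -101.0]), (314, [0.0, -27.0, -101.0]), (335, [5.0, -26.0, -101.0]), (440, [28.0, -27.0, -101.0])]
360 [(60, [-51.0, -25.0, -108.0]), (150, [-32.0, -25.0, -108.0]), (185, [-25.0, -25.0, -109.0]), (240, [-14.0, -27.0, -110.0]), (295, [-3.0, -27.0, -110.0]), (314, [0.0, -26.0, -110.0]), (335, [4.0, -27.0, -110.0]), (440, [25.0, -26.0, -109.0])]
```

View pics/s1.png

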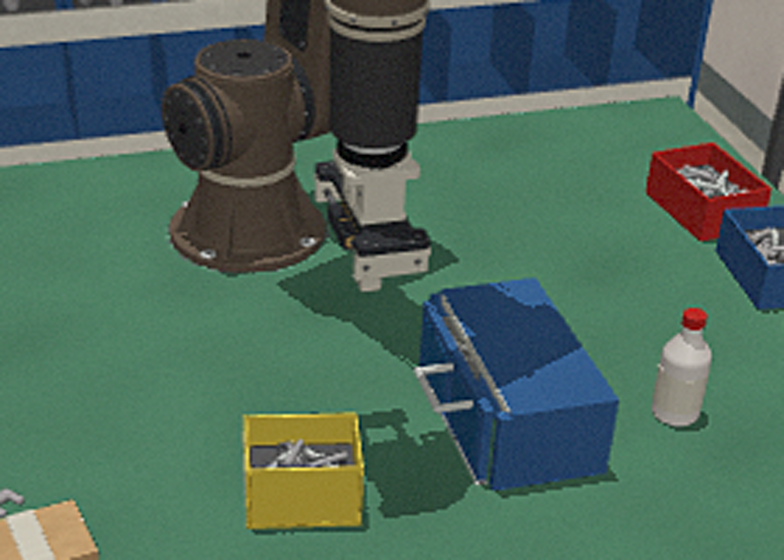

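Run:
```python
from h import *
s=state();print(s['time_s'],s['ee_pos'],s['qvel'].round(3),R.from_quat(s['tool_rot']).as_matrix()[:,0])
```

```text
2.0667 [0.52733108 0.02769669 0.22600254] [-0.038 -0.026 -0.026 -0.001 -0.006  0.013] [-9.99964666e-01  8.35649977e-03  9.13987672e-04]
```

Emit:
jog_arm(increments=[[-1,[0.029,0.089,0],-0.004],[-1,[0.029,0.089,0],-0.004],[-1,[0.029,0.089,0],-0.004],[-1,[0.029,0.089,0],-0.004],[-1,[0.029,0.089,0],-0.004]])

```text
time_s: 2.48
ee_pos: [0.5555, 0.1147, 0.2262]
tool_rot: [0.007, 1.0, -0.0, -0.0]
contact_force: [-0.4, 0.4, -0.0]
gripper_width: 0.0003
```

Emit:
jog_arm(increments=[[-1,[0.003,0.005,-0.04],0],[-1,[0.003,0.005,-0.08],0],[-1,[0.003,0.005,-0.1],0],[-1,[0.003,0.005,-0.1],0],[-1,[0.003,0.005,-0.1],0]])

```text
time_s: 2.9
ee_pos: [0.5583, 0.1184, 0.1265]
tool_rot: [0.008, 1.0, -0.001, -0.001]
contact_force: [0.8, -0.1, 1.0]
gripper_width: 0.0003
```

Run:
```python
from h import *
s=state();print(s['ee_pos'])
c=grab('scene');cv2.imwrite('pics/s2.png',cv2.resize(c['pixels'][100:260,280:460,::-1],None,fx=4,fy=3.7,interpolation=cv2.INTER_CUBIC))
c=grab('top');cv2.imwrite('pics/t2.png',cv2.resize(c['pixels'][130:300,180:400,::-1],None,fx=3.5,fy=3.5,interpolation=cv2.INTER_CUBIC))
```

```text
[0.55832912 0.11838753 0.12653507]
```

View pics/s2.png

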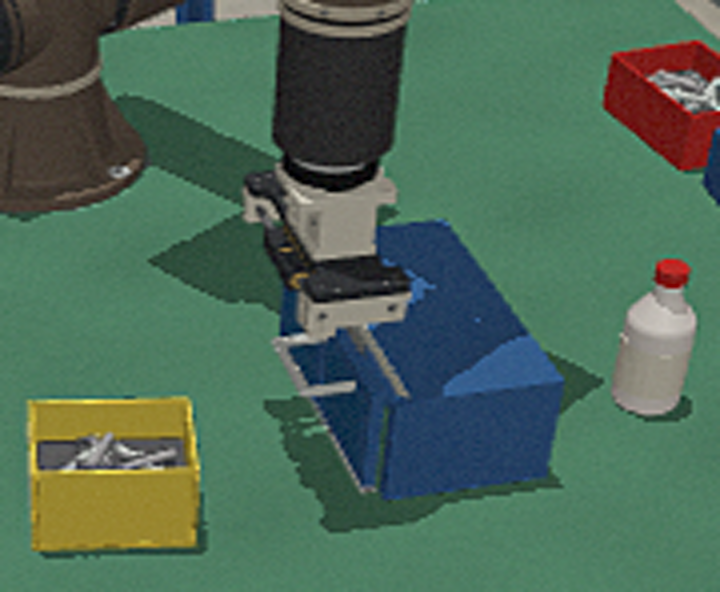

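Run:
```python
from h import *
c=grab('scene')
def proj(c,p):
    q=np.linalg.inv(c['T'])@np.r_[p,1]; return c['cx']+c['fx']*q[0]/-q[2], c['cy']-c['fy']*q[1]/-q[2]
for p in ([.5583,.1184,.1265],[.5583,.1184,.09],[.5795,.1184,.1265],[.559,.0975,.09]):
    u,v=proj(c,p); print(u,v,((u-280)*4,(v-100)*3.7))
```

```text
358.1266963018496 188.89182317960055 (np.float64(312.5067852073985), np.float64(328.89974576452204))
357.41097309055954 197.88823501254086 (np.float64(309.64389236223815), np.float64(362.1864695464012))
360.19407761793235 192.6039979363533 (np.float64(320.7763104717294), np.float64(342.63479236450723))
351.4478158570971 198.8905269533832 (np.float64(285.79126342838845), np.float64(365.8949497275178))
```

View pics/t2.png

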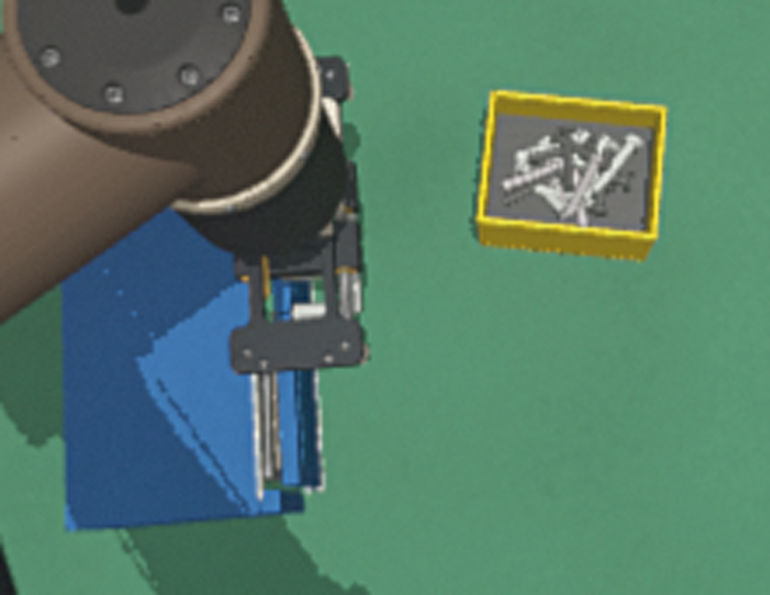

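Emit:
jog_arm(increments=[[-1,[0,0.002,-0.02],0],[-1,[0,0.002,-0.04],0],[-1,[0,0.002,-0.06],0],[-1,[0,0.002,-0.064],0],[-1,[0,0.002,-0.064],0]])

```text
time_s: 3.47
ee_pos: [0.5588, 0.1218, 0.0628]
tool_rot: [0.008, 1.0, -0.0, -0.0]
contact_force: [0.7, 0.6, 0.6]
gripper_width: 0.0008
```

Run:
```python
import numpy as np
O=np.array([.5195,.2295]);t=-.012
M=np.array([[-np.sin(t),-np.cos(t)],[np.cos(t),-np.sin(t)]]) # columns ex, ey approx
for a in [0,.15,.3,.45,.6,.75,.9,1.05,1.2,1.3,1.42]:
    f=np.array([-.078-.119*np.sin(a),.119-.119*np.cos(a)]);Ra=np.array([[np.cos(a),-np.sin(a)],[np.sin(a),np.cos(a)]])
    print(a,[ (O+M@(f+Ra@np.array([xl,-.041]))).round(4).tolist() for xl in (-.039,-.0305,-.0215)])
```

```text
0 [[0.5591, 0.112], [0.5592, 0.1205], [0.5593, 0.1295]]
0.15 [[0.563, 0.1008], [0.5618, 0.1092], [0.5606, 0.1181]]
0.3 [[0.5632, 0.0907], [0.5608, 0.0988], [0.5582, 0.1074]]
0.45 [[0.5598, 0.082], [0.5562, 0.0897], [0.5523, 0.0978]]
0.6 [[0.5527, 0.0749], [0.548, 0.0819], [0.543, 0.0894]]
0.75 [[0.5422, 0.0695], [0.5365, 0.0758], [0.5305, 0.0825]]
0.9 [[0.5285, 0.066], [0.522, 0.0714], [0.515, 0.0771]]
1.05 [[0.512, 0.0645], [0.5046, 0.0688], [0.4969, 0.0734]]
1.2 [[0.4929, 0.065], [0.485, 0.0682], [0.4766, 0.0715]]
1.3 [[0.4789, 0.0664], [0.4708, 0.0688], [0.4621, 0.0713]]
1.42 [[0.4612, 0.0692], [0.4528, 0.0706], [0.4439, 0.0721]]
```

Emit:
jog_arm(increments=[[-1,[0.001,-0.01,0],0.0],[-1,[0.003,-0.016,0],0.08],[-1,[0.004,-0.022,0],0.15],[-1,[0.004,-0.028,0],0.23],[-1,[0.004,-0.033,0],0.3]])

```text
time_s: 3.88
ee_pos: [0.5626, 0.089, 0.0642]
tool_rot: [-0.144, 0.99, 0.001, 0.0]
contact_force: [-12.8, 10.7, 5.5]
gripper_width: 0.0003
```

Emit:
jog_arm(increments=[[-1,[-0.001,-0.004,0],0.08],[-1,[-0.003,-0.009,0],0.15],[-1,[-0.006,-0.012,0],0.23],[-1,[-0.01,-0.016,0],0.3],[-1,[-0.01,-0.016,0],0.3]])

```text
time_s: 4.3
ee_pos: [0.5519, 0.0763, 0.0644]
tool_rot: [-0.29, 0.957, 0.003, 0.002]
contact_force: [-12.5, 24.7, 1.5]
gripper_width: 0.0003
```

Run:
```python
from h import *
c=grab('top');cv2.imwrite('pics/t3.png',cv2.resize(c['pixels'][130:300,180:400,::-1],None,fx=3.5,fy=3.5,interpolation=cv2.INTER_CUBIC))
s=state();print(s['ee_pos'],s['contact_force'],R.from_quat(s['tool_rot']).as_matrix()[:,0])
```

```text
[0.55216969 0.07652275 0.06435579] [-12.58469794  24.51154014   1.1308713 ] [-0.83293757 -0.55334856 -0.00451532]
```

View pics/t3.png

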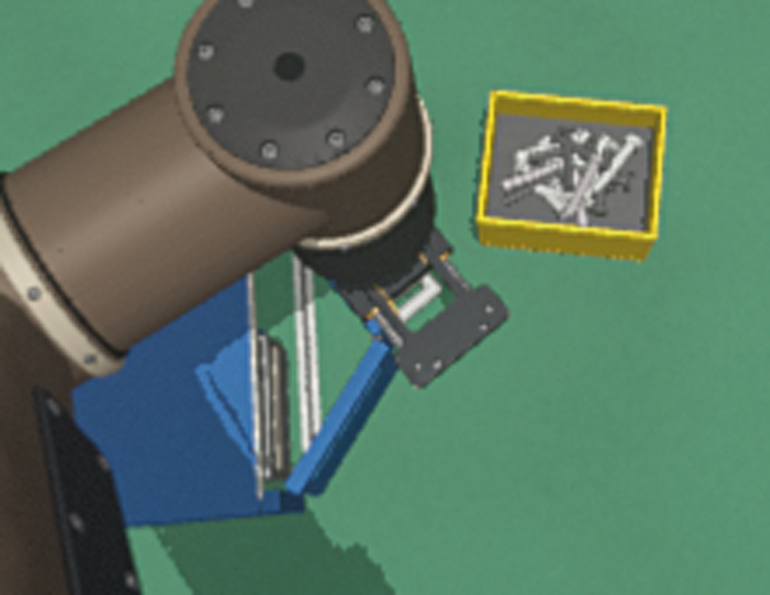

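Emit:
jog_arm(increments=[[-1,[-0.008,0.005,0],0.04],[-1,[-0.016,0.005,0],0.1],[-1,[-0.022,0.004,0],0.16],[-1,[-0.03,0.002,0],0.24],[-1,[-0.037,0.0,0],0.3]])

```text
time_s: 4.77
ee_pos: [0.5177, 0.0703, 0.065]
tool_rot: [-0.431, 0.902, -0.002, 0.001]
contact_force: [13.2, -27.9, -1.6]
gripper_width: 0.0005
```

Emit:
jog_arm(increments=[[-1,[-0.009,-0.001,0],0.07],[-1,[-0.018,-0.003,0],0.15],[-1,[-0.028,-0.004,0],0.23],[-1,[-0.038,-0.005,0],0.3],[-1,[-0.038,-0.005,0],0.3]])

```text
time_s: 5.18
ee_pos: [0.4773, 0.0672, 0.0643]
tool_rot: [-0.56, 0.829, -0.0, 0.001]
contact_force: [-0.6, 0.2, 0.0]
gripper_width: 0.0004
```

Run:
```python
from h import *
c=grab('top');cv2.imwrite('pics/t4.png',cv2.resize(c['pixels'][130:300,180:400,::-1],None,fx=3.5,fy=3.5,interpolation=cv2.INTER_CUBIC))
s=state();print(s['ee_pos'],s['contact_force'],R.from_quat(s['tool_rot']).as_matrix()[:,0])
```

```text
[0.47839489 0.06785476 0.06428649] [ 0.4002258   0.2741025  -0.70776497] [-0.37714477 -0.92615187 -0.0021284 ]
```

View pics/t4.png

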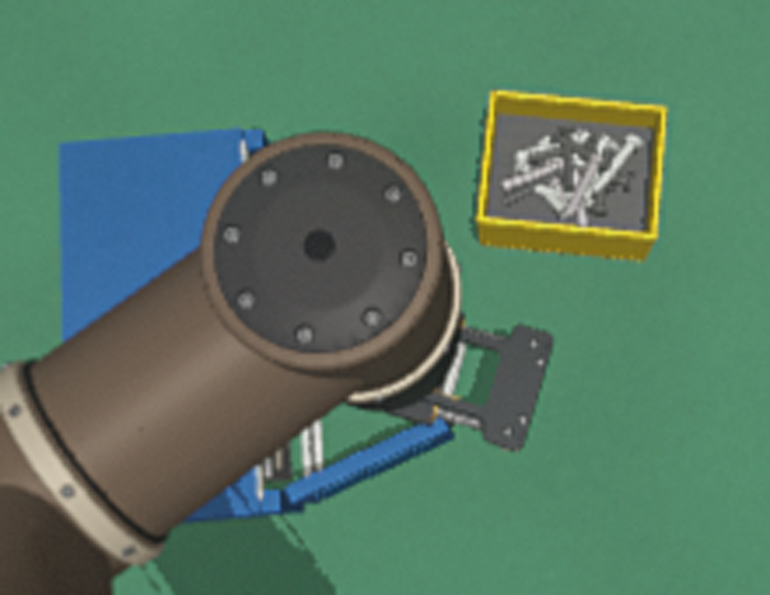

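Emit:
jog_arm(increments=[[-1,[-0.01,0.001,0],0.07],[-1,[-0.02,0.002,0],0.14],[-1,[-0.028,0.003,0],0.2],[-1,[-0.035,0.004,0],0.24],[-1,[-0.035,0.004,0],0.24]])

```text
time_s: 5.65
ee_pos: [0.4463, 0.0731, 0.0644]
tool_rot: [-0.654, 0.756, -0.002, 0.003]
contact_force: [8.1, -3.1, -1.6]
gripper_width: 0.0004
```

Emit:
jog_arm(increments=[[-1,[-0.002,0,0],0],[-1,[-0.004,0,0],0],[-1,[-0.004,0,0],0]])

```text
time_s: 5.9
ee_pos: [0.4458, 0.0733, 0.0647]
tool_rot: [-0.654, 0.757, -0.003, 0.005]
contact_force: [28.7, -13.9, -18.3]
gripper_width: 0.0002
```

Emit:
jog_arm(increments=[[-1,[0.013,-0.001,0],0],[-1,[0.013,-0.001,0],0],[-1,[0.013,-0.001,0.02],0],[-1,[0.013,-0.001,0.06],0],[-1,[0.013,-0.001,0.1],0]])

```text
time_s: 6.32
ee_pos: [0.4515, 0.0705, 0.1637]
tool_rot: [-0.653, 0.757, 0.0, -0.001]
contact_force: [1.4, 1.0, 0.6]
gripper_width: 0.0001
```

Emit:
jog_arm(increments=[[0.4,[0.04,0,0.03],-0.12],[0.4,[0.08,-0.02,0.03],-0.24],[0.4,[0.12,-0.04,0.03],-0.36],[0.4,[0.15,-0.06,0.03],-0.48],[0.4,[0.18,-0.08,0.03],-0.6]])

```text
time_s: 6.73
ee_pos: [0.6335, -0.0092, 0.1939]
tool_rot: [-0.398, 0.918, -0.0, 0.001]
contact_force: [0.3, 2.3, 0.1]
gripper_width: 0.0285
```

Run:
```python
from h import *
c=grab('top','pics/t5.png')
c=grab('scene','pics/s5.png')
s=state();print(s['ee_pos'],s['contact_force'],R.from_quat(s['tool_rot']).as_matrix()[:,0],s['qpos'],s['gripper_width'])
```

```text
[ 0.63515706 -0.01140745  0.19162448] [-1.9053543   0.69117586 -0.79650182] [-0.68580873 -0.7277812   0.00095116] [ 0.28946638  0.3173557  -0.13087897  0.00127003 -1.12299752  0.52506539] 0.03597982007684948
```

View pics/t5.png

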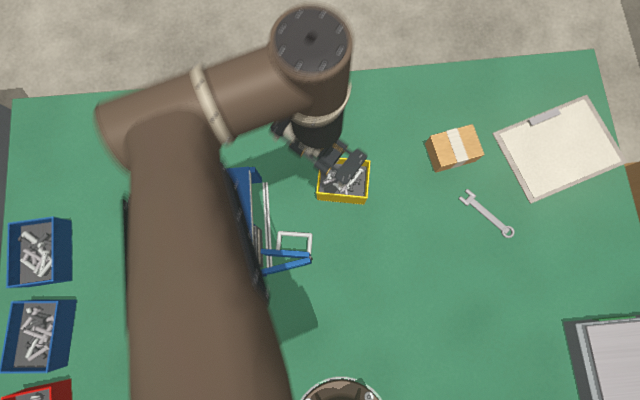

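View pics/s5.png

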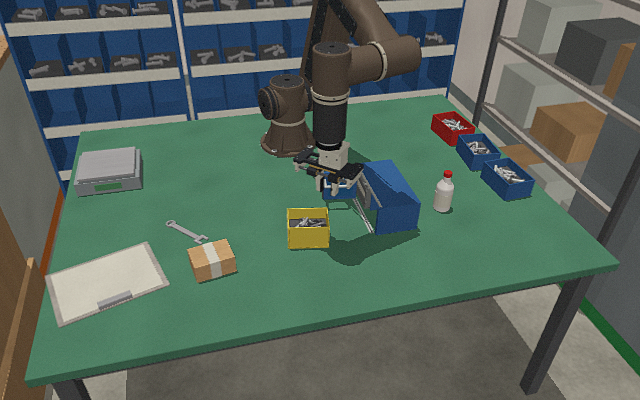

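Emit:
jog_arm(increments=[[0.4,[0.02,-0.02,0],0.12],[0.4,[0.05,-0.04,0],0.24],[0.4,[0.072,-0.058,0],0.36],[0.4,[0.072,-0.058,0],0.48],[0.4,[0.072,-0.058,0],0.6]])

```text
time_s: 7.25
ee_pos: [0.7041, -0.0678, 0.1921]
tool_rot: [-0.655, 0.756, 0.0, -0.0]
contact_force: [-0.6, -0.3, 0.2]
gripper_width: 0.0609
```

Emit:
jog_arm(increments=[[0.4,[0,0,-0.04],0.12],[0.4,[0,0,-0.08],0.14],[0.4,[0,0,-0.12],0.14],[0.4,[0,0,-0.15],0.14],[0.4,[0,0,-0.15],0.14]])

```text
time_s: 7.67
ee_pos: [0.6986, -0.0666, 0.0357]
tool_rot: [-0.704, 0.71, 0.004, -0.004]
contact_force: [-1.0, -0.6, -1.1]
gripper_width: 0.0612
```

Run:
```python
from h import *
c=grab('scene');cv2.imwrite('pics/s6.png',cv2.resize(c['pixels'][140:270,230:430,::-1],None,fx=4,fy=4,interpolation=cv2.INTER_CUBIC))
s=state();print(s['ee_pos'],s['contact_force'],R.from_quat(s['tool_rot']).as_matrix()[:,0],s['gripper_width'])
```

```text
[ 0.70090091 -0.06663843  0.03967449] [-0.16149274  0.11678009  1.69853836] [-7.11415818e-03 -9.99974320e-01  8.64376219e-04] 0.061523156983962664
```

View pics/s6.png

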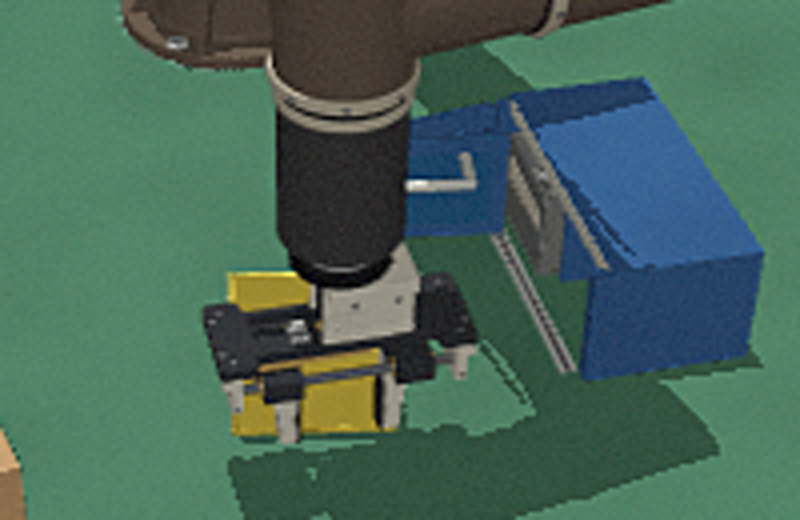

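Emit:
jog_arm(increments=[[0.4,[-0.014,0,0],0],[0.4,[-0.024,0,0],0],[0.4,[-0.034,0,0],0],[0.4,[-0.044,0,0],0],[0.4,[-0.052,0,0],0]])

```text
time_s: 8.13
ee_pos: [0.6515, -0.0662, 0.0448]
tool_rot: [-0.705, 0.709, -0.001, 0.002]
contact_force: [3.0, 0.5, 1.6]
gripper_width: 0.0613
```

```bash
cat > bin.py <<'E'
from h import *
c=grab('top');P=cloud(c);hsv=cv2.cvtColor(c['pixels'],cv2.COLOR_RGB2HSV)
z=P[...,2]
ye=(hsv[...,0]>20)&(hsv[...,0]<35)&(hsv[...,1]>130)&(z>.075)&(z<.095)&(P[...,0]>.4)&(P[...,0]<.75)&(P[...,1]>-.25)&(P[...,1]<.35)
r=cv2.minAreaRect(P[ye][:,:2].astype(np.float32));print('bin',ye.sum(),r);print(cv2.boxPoints(r).round(4).tolist())
s=state();print(s['ee_pos'],s['contact_force'],s['time_s'])
cv2.imwrite('pics/tb.png',cv2.resize(c['pixels'][120:290,180:400,::-1],None,fx=3.5,fy=3.5,interpolation=cv2.INTER_CUBIC))
E
python3 bin.py
```

```text
bin 217 ((0.5794740319252014, -0.07159540802240372), (0.1301647126674652, 0.08071613311767578), 89.66986083984375)
[[0.5386999845504761, -0.1363999992609024], [0.6194999814033508, -0.13689999282360077], [0.620199978351593, -0.0066999997943639755], [0.5394999980926514, -0.006300000008195639]]
[ 0.64975742 -0.06632779  0.04439794] [0.41958466 0.55558108 1.36975388] 8.1833
```

View pics/tb.png

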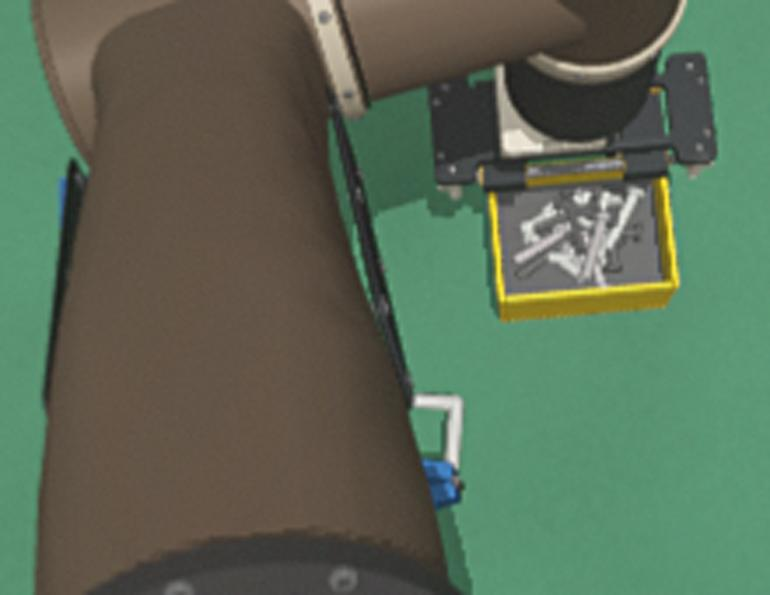

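Emit:
jog_arm(increments=[[0.4,[-0.005,0,0],-0.005],[0.4,[-0.009,0,0],-0.005],[0.4,[-0.011,0,0],-0.005],[0.4,[-0.011,0,0],-0.005]])

```text
time_s: 8.52
ee_pos: [0.6399, -0.0664, 0.0428]
tool_rot: [-0.703, 0.711, -0.0, 0.0]
contact_force: [2.9, 0.4, 1.7]
gripper_width: 0.0615
```

```bash
python3 bin.py
```

```text
bin 224 ((0.5783572196960449, -0.07120385766029358), (0.1298607587814331, 0.10094056278467178), 89.24799346923828)
[[0.5270000100135803, -0.1354999989271164], [0.628000020980835, -0.13680000603199005], [0.6297000050544739, -0.006899999920278788], [0.5286999940872192, -0.00559999980032444]]
[ 0.63996473 -0.06647912  0.04258187] [1.28253825 0.74923943 1.31962407] 8.5667
```

Emit:
jog_arm(increments=[[0.4,[0.025,0,0],0],[0.4,[0.03,0,0.03],0],[0.0,[0.03,-0.01,0.07],-0.12],[0.0,[0.03,-0.02,0.11],-0.24],[0.0,[0.03,-0.04,0.12],-0.36]])

```text
time_s: 8.98
ee_pos: [0.6723, -0.106, 0.1685]
tool_rot: [-0.563, 0.826, -0.002, 0.002]
contact_force: [1.1, -0.6, 1.3]
gripper_width: 0.0474
```

Emit:
jog_arm(increments=[[0.0,[-0.02,-0.02,0],-0.12],[0.0,[-0.04,-0.04,0],-0.24],[0.0,[-0.06,-0.06,0],-0.36],[0.0,[-0.08,-0.065,0],-0.48],[0.0,[-0.093,-0.068,0],-0.6]])

```text
time_s: 9.4
ee_pos: [0.5737, -0.1756, 0.1613]
tool_rot: [-0.292, 0.957, 0.001, -0.002]
contact_force: [0.3, 0.4, 0.2]
gripper_width: 0.0438
```

Emit:
jog_arm(increments=[[0.0,[0,0,0],-0.12],[0.0,[0,0,0],-0.24],[0.0,[0,0,0],-0.36],[0.0,[0,0,0],-0.48],[0.0,[0,0,0],-0.6]])

```text
time_s: 9.82
ee_pos: [0.5756, -0.1744, 0.1614]
tool_rot: [0.003, 1.0, 0.0, -0.002]
contact_force: [0.7, -0.3, 0.3]
gripper_width: 0.0438
```

```bash
python3 bin.py
python3 - <<'E'
from h import *
s=state();print(R.from_quat(s['tool_rot']).as_matrix()[:,0],s['gripper_width'],s['qpos'])
E
```

```text
bin 146 ((0.5781572461128235, -0.10169976949691772), (0.06907377392053604, 0.10111773759126663), 89.42381286621094)
[[0.5273000001907349, -0.13570000231266022], [0.6284000277519226, -0.13670000433921814], [0.6291000247001648, -0.06769999861717224], [0.527899980545044, -0.06669999659061432]]
[ 0.57566121 -0.17441003  0.16139851] [-0.17638449  0.80546712  0.20833307] 9.8667
[-0.9998757   0.01539132  0.00342075] 0.0434903193117986 [ 2.99440024e-02  2.90454429e-01 -2.42750482e-01 -7.14507140e-04
 -1.04098783e+00 -4.49746732e-02]
```

View pics/tb.png

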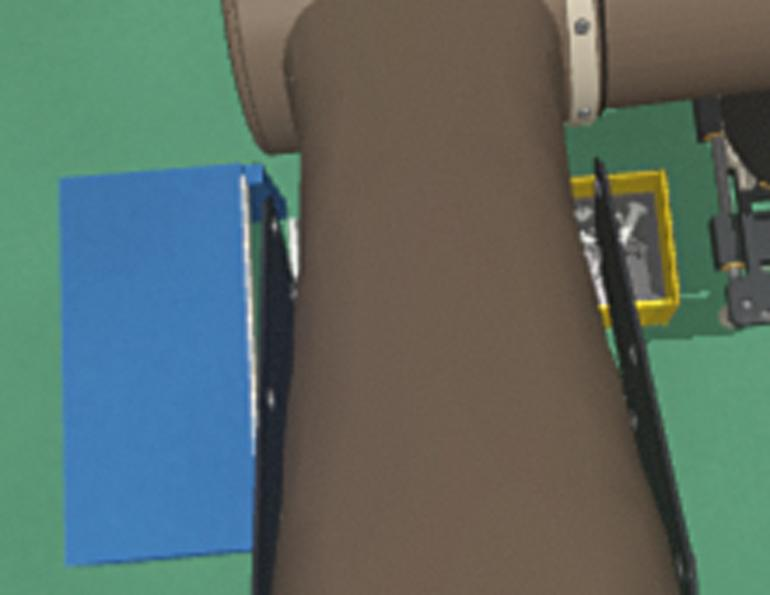

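Emit:
jog_arm(increments=[[0.0,[0.001,0,-0.04],0],[0.0,[0.001,0,-0.08],0.003],[0.0,[0.001,0,-0.105],0.003],[0.0,[0.001,0.01,-0.106],0.003],[0.0,[0.001,0.02,-0.106],0.003]])

```text
time_s: 10.28
ee_pos: [0.5761, -0.1543, 0.0546]
tool_rot: [-0.002, 1.0, -0.0, -0.003]
contact_force: [-0.2, 0.5, 1.4]
gripper_width: 0.0436
```

Emit:
jog_arm(increments=[[0.0,[0,0.01,0],0],[0.0,[0,0.02,0],0],[0.0,[0,0.032,0],0],[0.0,[0.001,0.044,0],0],[0.0,[0.001,0.056,0],0]])

```text
time_s: 10.7
ee_pos: [0.58, -0.0972, 0.0581]
tool_rot: [-0.002, 1.0, -0.0, 0.001]
contact_force: [-0.0, -3.4, 3.3]
gripper_width: 0.0437
```

```bash
python3 bin.py
python3 - <<'E'
from h import *
s=state();print(R.from_quat(s['tool_rot']).as_matrix()[:,0],s['gripper_width'])
c=grab('scene');cv2.imwrite('pics/s7.png',cv2.resize(c['pixels'][140:270,230:430,::-1],None,fx=4,fy=4,interpolation=cv2.INTER_CUBIC))
E
```

```text
bin 116 ((0.5358121395111084, -0.003949671983718872), (0.12442366778850555, 0.04879599064588547), 63.172630310058594)
[[0.4860000014305115, -0.048500001430511475], [0.5295000076293945, -0.07050000131130219], [0.5856999754905701, 0.0406000018119812], [0.5421000123023987, 0.06260000169277191]]
[ 0.57988102 -0.0955377   0.05774772] [1.20914837 2.27640921 0.13759486] 10.75
[-0.99998777 -0.00433468 -0.00237925] 0.04368921810581003
```

View pics/s7.png

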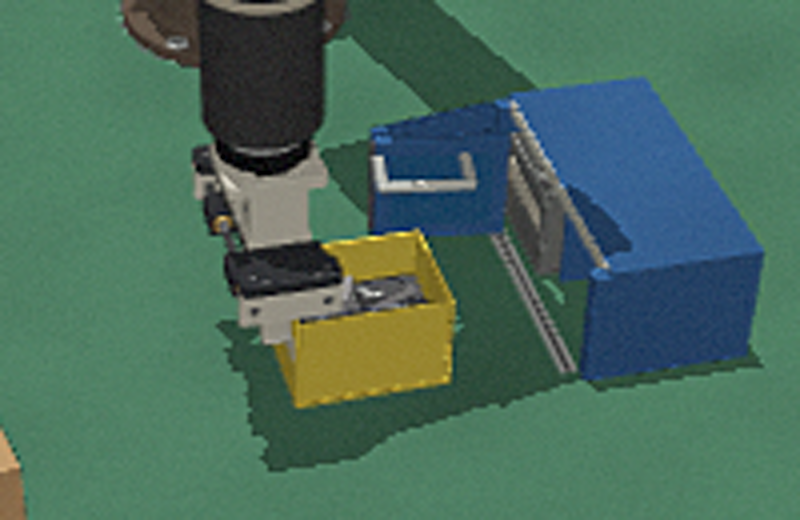

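```bash
cat > bin2.py <<'E'
from h import *
c=grab('scene');P=cloud(c);hsv=cv2.cvtColor(c['pixels'],cv2.COLOR_RGB2HSV)
z=P[...,2]
y0=(hsv[...,0]>18)&(hsv[...,0]<35)&(hsv[...,1]>110)&(P[...,0]>.4)&(P[...,0]<.75)&(P[...,1]>-.25)&(P[...,1]<.35)
m=y0&(z>.01)&(z<.078)
# far(+x) side face: fit line x = a + b*y
Q=P[m]; xm=np.percentile(Q[:,0],98); q=Q[Q[:,0]>xm-.012]
b,a=np.polyfit(q[:,1],q[:,0],1); r=q[:,0]-(a+b*q[:,1]); q=q[abs(r)<.004]; b,a=np.polyfit(q[:,1],q[:,0],1)
print('side face n',len(q),'slope',b.round(4),'y range',np.percentile(q[:,1],[1,99]).round(4),'x at mid',(a+b*q[:,1].mean()).round(4),'ymid',q[:,1].mean().round(4))
s=state();print(s['ee_pos'],s['contact_force'],s['time_s'],R.from_quat(s['tool_rot']).as_matrix()[:2,0])
# cupboard side wall, +x side
bl=(hsv[...,0]>95)&(hsv[...,0]<125)&(hsv[...,1]>100)&(z>.01)&(z<.1)&(P[...,0]>.62)&(P[...,0]<.68)&(P[...,1]>.12)&(P[...,1]<.33)
w=P[bl];b2,a2=np.polyfit(w[:,1],w[:,0],1);print('wall n',len(w),'slope',b2.round(4),'x at .15/.2275',(a2+b2*.15).round(4),(a2+b2*.2275).round(4),w[:,1].min(),w[:,1].max())
cv2.imwrite('pics/sb.png',cv2.resize(c['pixels'][140:270,230:430,::-1],None,fx=4,fy=4,interpolation=cv2.INTER_CUBIC))
E
python3 bin2.py
```

```text
side face n 556 slope -0.0065 y range [-0.08    0.0469] x at mid 0.6292 ymid -0.0175
[ 0.57924709 -0.09693543  0.05702905] [-0.2786513  -0.73332168  0.57298924] 10.85 [-0.99998799 -0.00481955]
wall n 909 slope 0.0173 x at .15/.2275 0.653 0.6544 0.1532556977187165 0.30047516683507747
```

Emit:
jog_arm(increments=[[0.0,[0,0.01,0],-0.008],[0.0,[0,0.022,0],-0.016],[0.0,[0,0.034,0],-0.018],[0.0,[0,0.046,0],-0.018],[0.0,[0,0.058,0],-0.018]])

```text
time_s: 11.27
ee_pos: [0.579, -0.0398, 0.0567]
tool_rot: [0.008, 1.0, -0.0, 0.0]
contact_force: [-0.3, -3.1, 2.1]
gripper_width: 0.0438
```

Emit:
jog_arm(increments=[[0.0,[0,0.012,0],0],[0.0,[0,0.024,0],0],[0.0,[0,0.036,0],0],[0.0,[0,0.044,0],0],[0.0,[0,0.048,0],0]])

```text
time_s: 11.68
ee_pos: [0.579, 0.009, 0.0566]
tool_rot: [0.007, 1.0, 0.0, -0.0]
contact_force: [-0.1, -3.9, 2.6]
gripper_width: 0.0437
```

```bash
python3 bin2.py
```

```text
side face n 537 slope 0.014 y range [0.0211 0.1489] x at mid 0.6308 ymid 0.0845
[0.57900994 0.00918322 0.05647193] [-0.93560614  1.15940679  0.16703963] 11.7333 [-0.9999048   0.01379797]
wall n 907 slope 0.0179 x at .15/.2275 0.6529 0.6542 0.15393172502762076 0.3006751812219576
```

View pics/sb.png

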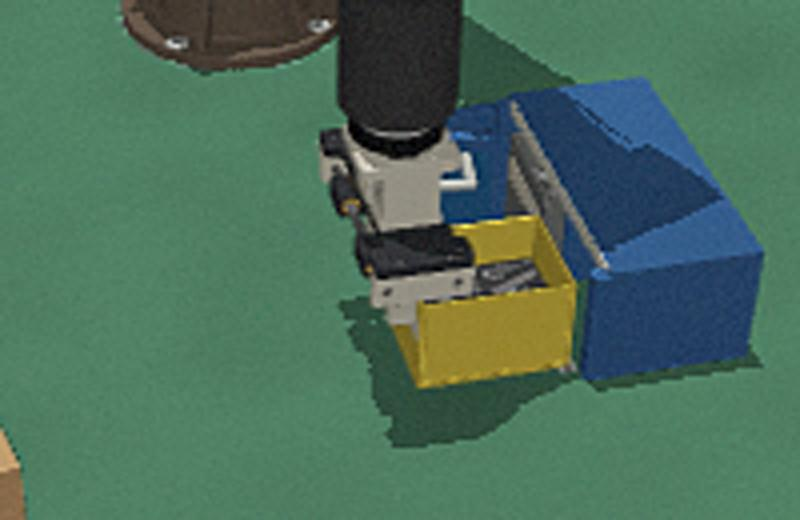

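Emit:
jog_arm(increments=[[0.0,[0,0.01,0],0],[0.0,[0,0.022,0],0],[0.0,[0,0.034,0],0],[0.0,[0,0.044,0],0],[0.0,[0,0.05,0],0]])

```text
time_s: 12.15
ee_pos: [0.5789, 0.0589, 0.0564]
tool_rot: [0.007, 1.0, 0.0, -0.0]
contact_force: [-0.5, -2.1, -0.2]
gripper_width: 0.0438
```

```bash
python3 bin2.py
```

```text
side face n 365 slope 0.0118 y range [0.0701 0.159 ] x at mid 0.6304 ymid 0.1139
[0.57911136 0.05953829 0.05641681] [0.95471101 0.62249279 0.18382079] 12.2 [-0.99990277  0.01394316]
wall n 907 slope 0.0156 x at .15/.2275 0.6531 0.6543 0.15279454689579974 0.30048063981908923
```

View pics/sb.png

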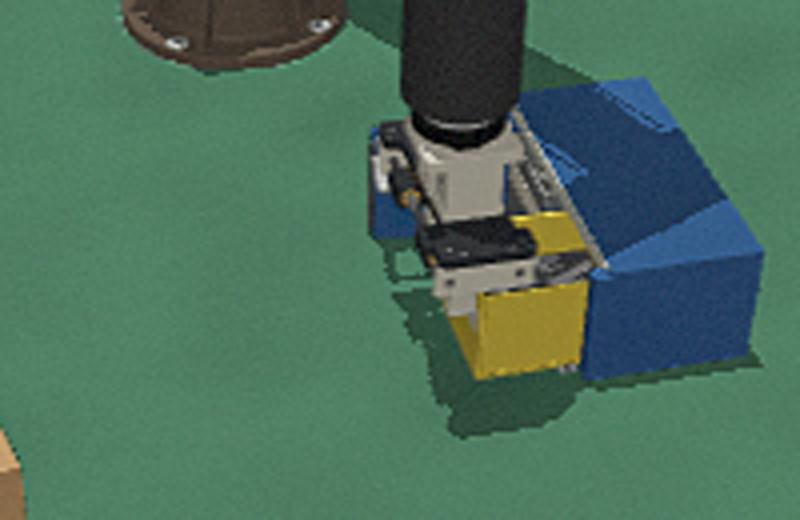

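Run:
```python
from h import *
c=grab('scene');P=cloud(c)
for (X,Y) in [(445,285),(500,285),(530,280),(450,300),(500,298),(525,290),(455,310),(470,312),(520,225)]:
    u,v=int(230+X/4),int(140+Y/4);print((X,Y),P[v,u].round(4).tolist(),c['pixels'][v,u])
```

```text
(445, 285) [0.6629, 0.0283, 0.131] [144 141 127]
(500, 285) [0.6674, 0.0721, 0.1264] [151 148 136]
(530, 280) [0.6651, 0.0958, 0.1243] [155 151 139]
(450, 300) [0.6137, 0.0492, 0.0735] [120 116 107]
(500, 298) [0.6239, 0.0894, 0.078] [149 130  43]
(525, 290) [0.6248, 0.109, 0.0832] [94 85 48]
(455, 310) [0.6223, 0.05, 0.0718] [153 147 138]
(470, 312) [0.6144, 0.0666, 0.0584] [119 114  94]
(520, 225) [0.5325, 0.137, 0.0761] [140 124  44]
```

Emit:
jog_arm(increments=[[0.0,[0,0.01,0],0],[0.0,[0,0.022,0],0],[0.0,[0.001,0.034,0],0],[0.0,[0.001,0.046,0],0],[0.0,[0.001,0.056,0],0]])

```text
time_s: 12.67
ee_pos: [0.58, 0.115, 0.0564]
tool_rot: [0.007, 1.0, 0.0, -0.0]
contact_force: [0.1, -2.0, -1.0]
gripper_width: 0.0437
```

Emit:
jog_arm(increments=[[0.0,[0,0.007,0],0],[0.0,[0,0.014,0],0],[0.0,[0,0.021,0],0],[0.0,[0,0.027,0],0],[0.0,[0,0.031,0],0]])

```text
time_s: 13.08
ee_pos: [0.5799, 0.1452, 0.0565]
tool_rot: [0.007, 1.0, 0.0, -0.0]
contact_force: [-0.1, -1.3, -0.8]
gripper_width: 0.0439
```

```bash
python3 bin2.py
```

```text
side face n 18 slope -0.2118 y range [0.1555 0.1605] x at mid 0.6295 ymid 0.1577
[0.58014859 0.14571671 0.05660131] [0.4135053  0.10662291 0.50722005] 13.1333 [-0.99989417  0.01454439]
wall n 900 slope 0.0171 x at .15/.2275 0.6531 0.6544 0.15342914817682296 0.2986777007905962
```

View pics/sb.png

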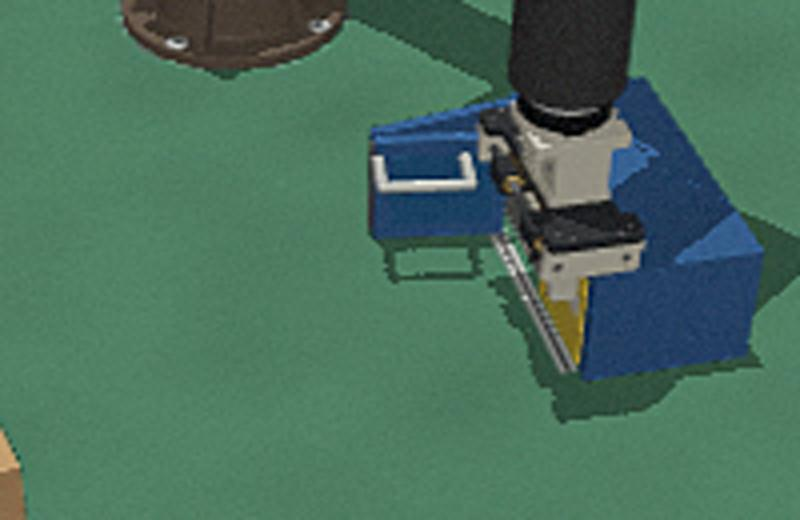

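Nearly home: the label face is at about y 0.156. I'll press on slowly until the force rises.

Emit:
jog_arm(increments=[[0.0,[0,0.002,0],0],[0.0,[0,0.004,0],0],[0.0,[0,0.006,0],0],[0.0,[0,0.006,0],0]])

```text
time_s: 13.47
ee_pos: [0.5801, 0.1507, 0.0567]
tool_rot: [0.008, 1.0, 0.0, 0.0]
contact_force: [0.2, 0.4, 0.1]
gripper_width: 0.0439
```

Emit:
jog_arm(increments=[[0.0,[0,0.002,0],0],[0.0,[0,0.004,0],0],[0.0,[0,0.004,0],0]])

```text
time_s: 13.72
ee_pos: [0.58, 0.1527, 0.0567]
tool_rot: [0.007, 1.0, -0.001, -0.0]
contact_force: [2.0, -10.5, 2.7]
gripper_width: 0.0439
```

Emit:
jog_arm(increments=[[0.0,[0,0.002,0],0],[0.0,[0,0.002,0],0]])

```text
time_s: 13.88
ee_pos: [0.58, 0.1528, 0.0567]
tool_rot: [0.008, 1.0, -0.003, -0.001]
contact_force: [5.4, -19.1, 2.0]
gripper_width: 0.044
```

Emit:
jog_arm(increments=[[0.0,[0,-0.012,0],0],[0.0,[0,-0.035,0],0],[0.0,[0,-0.07,0],0],[0.0,[0,-0.1,0.03],0],[0.0,[0,-0.13,0.07],0]])

```text
time_s: 14.3
ee_pos: [0.578, 0.0301, 0.1177]
tool_rot: [0.008, 1.0, -0.001, -0.002]
contact_force: [1.4, -0.3, 0.1]
gripper_width: 0.0435
```

Emit:
jog_arm(increments=[[0.0,[0,-0.04,0.03],0],[0.0,[0,-0.08,0.05],0],[0.0,[0,-0.12,0.05],0],[0.0,[0,-0.16,0.05],0],[0.0,[0,-0.2,0.05],0]])

```text
time_s: 14.72
ee_pos: [0.5805, -0.1643, 0.1707]
tool_rot: [0.007, 1.0, 0.0, 0.002]
contact_force: [0.4, 0.5, -0.6]
gripper_width: 0.0437
```

```bash
python3 bin2.py
python3 - <<'E'
from h import *
for n in('scene','top'):
    c=grab(n);P=cloud(c);hsv=cv2.cvtColor(c['pixels'],cv2.COLOR_RGB2HSV)
    f=(P[...,1]>.12)&(P[...,1]<.2)&(P[...,0]>.5)&(P[...,0]<.66)&(P[...,2]>.01)&(P[...,2]<.1)&(P[...,2]<.08)
    w=f&((hsv[...,1]<50)&(hsv[...,2]>120)|((hsv[...,0]>18)&(hsv[...,0]<35)&(hsv[...,1]>100)))
    q=P[w];print(n,len(q), np.percentile(q,[2,50,98],axis=0).round(4).tolist() if len(q) else '')
    y=(hsv[...,0]>18)&(hsv[...,0]<35)&(hsv[...,1]>100)&(P[...,1]>.12)&(P[...,1]<.2)&(P[...,2]<.095)
    q=P[y];print(' yellow',len(q), np.percentile(q,[2,50,98],axis=0).round(4).tolist() if len(q) else '')
    if n=='top':
        cv2.imwrite('pics/tf.png',c['pixels'][...,::-1])
        d=(hsv[...,0]>95)&(hsv[...,0]<125)&(hsv[...,1]>100)&(P[...,2]>.1)&(P[...,2]<.115)&(P[...,1]<.148)&(P[...,1]>.0)
        q=P[d][:,:2].astype(np.float32);print('door tops',len(q),q.min(0),q.max(0))
    else: cv2.imwrite('pics/sf.png',cv2.resize(c['pixels'][140:270,230:480,::-1],None,fx=3.2,fy=3.2,interpolation=cv2.INTER_CUBIC))
E
```

```text
side face n 11 slope -1.5178 y range [0.1635 0.1674] x at mid 0.6124 ymid 0.1655
[ 0.57964114 -0.17030445  0.16999091] [ 2.62337141 -2.06975591  1.25572842] 14.7667 [-0.99984475  0.01755195]
wall n 889 slope 0.0119 x at .15/.2275 0.6534 0.6544 0.15184221103628004 0.30081769120907165
scene 172 [[0.5104, 0.162, 0.0116], [0.5734, 0.1654, 0.0525], [0.6172, 0.1917, 0.0795]]
 yellow 186 [[0.5121, 0.1631, -0.0011], [0.5703, 0.1661, 0.0411], [0.6158, 0.1914, 0.0875]]
top 39 [[0.5948, 0.161, 0.0147], [0.6158, 0.162, 0.0339], [0.628, 0.1625, 0.0744]]
 yellow 36 [[0.5946, 0.1613, 0.0147], [0.6188, 0.1621, 0.0326], [0.6292, 0.1634, 0.0861]]Traceback (most recent call last):
  File "<stdin>", line 12, in <module>
    return umr_minimum(a, axis, None, out, keepdims, initial, where)
ValueError: zero-size array to reduction operation minimum which has no identity
```

View pics/sf.png

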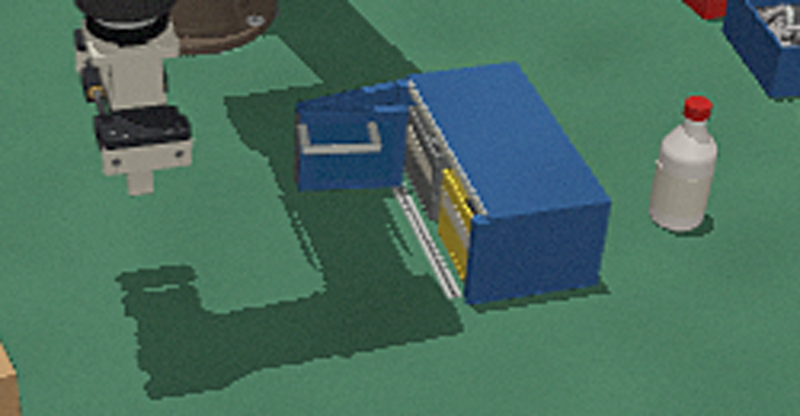

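View pics/tf.png

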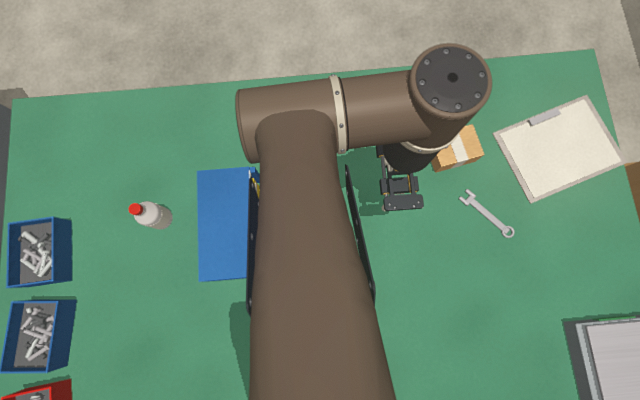

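Run:
```python
from h import *
c=grab('scene');P=cloud(c);hsv=cv2.cvtColor(c['pixels'],cv2.COLOR_RGB2HSV)
d=(hsv[...,0]>95)&(hsv[...,0]<125)&(hsv[...,1]>100)&(P[...,2]>.01)&(P[...,2]<.095)&(P[...,0]>.38)&(P[...,0]<.5)&(P[...,1]<.14)&(P[...,1]>.01)
q=P[d];b,a=np.polyfit(q[:,1],q[:,0],1);r=q[:,0]-a-b*q[:,1];k=abs(r)<.006;b,a=np.polyfit(q[k,1],q[k,0],1)
# lead panel dir in cupboard (sin a,-cos a): world dx/dy = cos a/sin a (+.013)
print(k.sum(),len(q),b,'door a',np.pi/2-np.arctan(b-.013),np.abs(r).mean())
print(hand_in())
```

```text
409 476 0.15808819878782174 door a 1.4267135235744015 0.003747937030584183
the job is handed in; nothing more can be done
None
```

The door is folded open, the yellow bin is home in the empty bay, and the job is handed in at about 15 s; no verdict was reported.

- **Door:** I hooked the shut fingers inside the D handle and pulled to about 0.6 rad. I then pressed on towards the jamb until the force rose at the stop. My last measurement of the lead panel gave about 1.43 rad, which agrees with the stop at 1.42.
- **Bin:** I squared it with a two-finger push on its side, then slid it into the bay with a two-finger push on the label-end face. At the end it stopped moving with 19 N on the tool. The label-end face measured y ≈ 0.162 m against 0.1625 m expected when home. The centre is within about 1–2 mm of the bay's middle, within the 2 mm camera calibration.
- **Surroundings:** The gripper was clear of everything at hand-in. The bottle, carton and spanner look unmoved in the final pictures, judged by eye only. The grey bin was only partly in view, so its position was not measured.
- **Checks that failed:** With the bin deep in the bay, too little of its side was visible, so the final squareness rests on the earlier fit, within about 0.01 rad of the cupboard. The door-top check from the top camera failed because the arm hid the door. The door angle above comes from the scene camera instead.

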